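# Clamp the pipe in the drilling fixture

## Task

A steel pipe lies ready in the V-block of the drilling fixture: clamp it. Push the clamp strap round until it stands square across the pipe against its stop, then push the red cam lever all the way down so that the strap's pad presses on the pipe. Pick nothing up, keep the pipe where it lies and leave the other things on the bench alone.

Things in the scene. Friction and masses are not known exactly. Their poses are not given: they have to be found in the camera images.
- fixture: Drilling fixture, fixed to the bench: aluminium base plate 190 (x) x 210 (y) x 15 mm; origin at the centre of its underside, on the bench. A blue V-block, 130 mm long along x, 78 wide, stands at y = +45 mm. A steel clamp pillar, 36 mm thick with a collar 72 mm across (top 98 mm up), stands at y = -50 mm; the strap swings about its axis. A thin brass stop pin (top 125 mm up) rises from the collar.
- clamp_swing (a joint): Swing of the clamp strap about the vertical pillar axis, rad. 0 = swung clear, nose along the fixture's -x, beside the pipe; grows as the strap turns clockwise seen from above; 1.57 = square across the pipe, nose along the fixture's +y, against its stop. Starts between 0 and 0.5. Stays where it is left; 2 to 3 N at the nose moves it. The cam lever turns round with the strap.
- cam_lever (a joint): Red cam lever, rad. 0 = open, standing up, leaning 15 deg backward (away from the strap's nose); grows as it is pushed backward and down; 1.25 = fully down, at its stop: nearly level (3 deg up), pointing opposite to the nose. Starts between 0 and 0.35, stays where it is left. At the grip it takes about 3 N, up to 6 N when the pad bites. Meanwhile the strap sinks 4 mm.
- lever_pivot (a point): Point on the pillar axis at the lever's hinge, 144.5 mm above the bench. The hinge pin is horizontal and crosswise to the strap.
- lever_tip (a point): Centre of the free end of the red lever, 130 mm from lever_pivot. The red grip takes up the last 78 mm; it is 24 mm wide (along the hinge pin) and 14 mm thick, centred on the line from pivot to tip.
- strap_nose (a point): Centre of the end face of the strap's nose, 115 mm from the pillar axis and, lever open, 118.5 mm above the bench. The dark steel strap is a level bar 18 mm thick, its underside 20.5 mm above the pipe's top; 32 mm wide, but 26 mm wide over the last 45 mm before the nose; it reaches 30 mm behind the pillar axis.
- pressure_pad (a point): Centre of the underside of the round black rubber pad (22 mm across) on the screw under the strap, 95 mm from the pillar axis; with the lever open it hangs 2.5 mm above the height of the pipe's top. The screw's head and nut stand 22 mm above the strap's top.
- clamp_strap: The strap itself with its screw and pad. Origin on the pillar axis at bench level; x towards the nose, z up. It swings with joint clamp_swing and sinks with the lever.
- pipe_center (a point): Centre of the loose steel pipe, 48 mm diameter, 210 mm long, 0.7 kg. It lies along the fixture's x in the V-block, centre 65 mm and top 89 mm above the bench.
- pipe: The same pipe; origin at the middle of its lowest line, x along the pipe.
- coupling: Bystander: brass pipe coupling standing on end, 62 mm diameter, 48 mm tall; origin at the centre of its underside.
- cutting_oil: Bystander: black oil bottle with a red cap, 54 mm diameter, 130 mm tall; origin at the centre of its underside.
- tape_measure: Bystander: yellow tape measure lying flat, 68 x 72 x 36 mm; origin at the centre of its underside.
- hammer: Bystander: hammer lying on the bench.
- wrench: Bystander: wrench, 200 mm long, lying on the bench.
- chip_brush: Bystander: chip brush lying on the bench.
- tin: Bystander: open steel tin, 72 mm across, 85 mm tall; origin at the centre of its underside.

How it is judged:
On the way, in this order (a step that is already met when the one before it is completed fails the run):
1. the strap is swung across the pipe to its stop while the cam lever is still up (value of joint clamp_swing above 1.45 rad and value of joint cam_lever below 0.7 rad), for 0.2 s.
2. the cam lever is pushed fully down with the strap across the pipe (value of joint clamp_swing above 1.45 rad and value of joint cam_lever above 1.15 rad), for 0.2 s.
At the end, for the whole second after the job is handed in: The strap stands across the pipe within 0.12 rad of its stop, the lever is within 0.1 rad of fully down, the pad presses on the pipe with more than 12 N, and the pipe lies at rest in the V-block within 10 mm of where it lay (all of step 2 and contact force between clamp_strap and pipe above 12 N and distance of pipe_center from where it was at the start of the episode below 0.01 m and linear speed of pipe below 0.02 m/s); the robot touches nothing.
It fails at once if the pipe was lifted or pushed more than 15 mm out of its place (distance of pipe_center from where it was at the start of the episode above 0.015 m).
It fails at once if another thing on the bench was picked up, knocked over or moved more than 20 mm (distance of any of coupling, cutting_oil, tape_measure, hammer, wrench, chip_brush, tin from where it was at the start of the episode above 0.02 m).
It also fails if it takes over 51 s, if anything falls off the work surface, if the arm or the gripper's body presses on something with over 40 N, if the wrist force passes 120 N, or if a joint passes its speed limit or range.

## Robot

A 6-joint arm with a two-finger parallel gripper is mounted at the origin on the work surface. World frame = base frame: x ahead of the robot, y to its left, z up, the work surface at z = 0. Lengths are in m, angles in rad, forces in N, time in s.
With the tool pointing down it reaches from about 0.25 to 0.775 m from the base axis. Payload 4 kg.
Tool frame: the origin (TCP) lies at the very end of the fingers, on their centre line; the grasp point (between the pads) lies 19 mm behind it; z points along the fingers, y is the line along which they close (so a half turn about z gives the same grasp; the last joint's range is limited). The gripper opens to 85 mm and grips with 20 to 120 N. Pads are 22 mm wide; open, the fingers measure 114 mm over their backs; the gripper's body (76 mm by 85 mm) begins 54 mm behind the grasp point. The pads swing forward as they close: fully open they stand 13 mm farther back than shut.
Start: joints at [-1.305, 0.087, 1.371, -0, 1.684, -0.103], TCP at [0.198, -0.513, 0.231] pointing down, gripper open.
Joint ranges: [-3.1, 3.1], [-0.76, 2.03], [0.27, 2.55], [-1.08, 4.22], [0.17, 2.65], [-2.57, 2.57]. Speed limits (rad/s): [2.79, 2.79, 3.14, 3.14, 3.14, 3.14].

## Interface

Orientations are given as a 3x3 rotation matrix whose columns are the frame's x, y, z axes.
In Python, from bench import ctrl gives the robot as it stands. The module is installed in compiled form; this text tells all that it offers.
- The arm moves only by the shell command python3 -m creep 'ROWS' [FORCE]. ROWS is JSON, a list of rows, each a list of 3 entries, a list of its own where there are three numbers: the shift along the tool's x, y, z in mm, then the turn about the tool's z in rad, then the gripper's target within -1 to 1 (fully open at 1, half-way at 0, shut at -1). In form: [[[x, y, z], turn, grip], ...]. A call has exactly 5 rows; each row shifts and turns the commanded pose from where the row before left it, along the tool's axes as they then stand; what a row does not reach is not made up. A row lasts 1/8 s, in which the tool goes at most 62.5 mm and 10.7 degrees, less where a joint would pass 70% of its speed; a pose out of reach is approached as far as the arm can. A call with a gripper value outside its range is refused whole. The fingers move at their own pace and stop on an object; FORCE is the grip in N (left out, the last holds). Time passes only in rows, so rows that do not move let the fingers close, or fill a call up. It gives the time, the measured TCP pose, the force, the opening and the grip force at its end, in the units of the state.
- ctrl.get_obs(): the state, without advancing time (a new reading comes with each control period).
- ctrl.grab_frame(name): name is "side" or "top" or "wrist"; returns the picture (384x512x3 uint8, red, green, blue); there is no depth.
- ctrl.camera_info(name): a dict with "fovy" (degrees; the focal length in pixels is half the picture's height over the tangent of half this angle, whatever the lens; pixels are square), "cx", "cy" (the principal point, pixels), "rvec" (rotation vector, rad) and "tvec" (3), from world to camera coordinates, as OpenCV has them; the wrist camera has in their place "tool_from_camera" (4x4, takes a point from camera to tool coordinates, whose origin is the TCP and whose axes are the flange's). Camera axes: x right, y down, z forward; pixel columns grow to the right and rows downward; lengths in m; the calibration is good to about 2 mm. A picture is of the moment at which its call begins: read the wrist's pose just before it. camera_info takes no time and is no camera call.
- ctrl.hand_in(): hands the job in; it is judged then, once.
Trained networks look in the newest picture that a camera, given by its name, has taken for a name from the list of things; names that differ only in an ending like _2 or _b are one class to them, and where a whole thing is asked for, a point or a joint stands for the part that bears it (a point fixed in the world has none). Each returns a list of dicts, best first, with "score" (0 to 1); they miss things now and then, are a little off and sometimes report something else, mostly with a low value. They report only what shows in the picture. A call takes as long as a camera call.
- ctrl.look_for(camera, query): "centre" ([x, y, z] in m, in world coordinates, good to about 4 mm: the middle of the surface that is visible of it).
- ctrl.outline_of(camera, query): "mask" (384x512 bool, what is visible of it).
- ctrl.place_of(camera, query): "centre" ([x, y, z] in m, in world coordinates, good to about 4 mm: a listed point, or the origin of a listed thing).
The state is a dict: "clock": time; "qpos": joint angles; "qd": joint speeds; "joint_torque": joint torques, N m; "eef_pos": TCP position; "orientation": TCP orientation; "wrist_force": force on the tool from outside, world axes, zero at the start; "ft_torque": the same for the moment, N m; "gripper_width": finger opening in m; "grasp_force": force on a finger pad.
Only numpy, scipy, OpenCV 4.12 (cv2) and the standard library are available. Lean on these libraries where they do the work, as an engineer would, in place of code of your own. Each camera call takes 0.05 s, during which the arm holds its last target. There are 200 camera calls.

## Working session

There is one attempt and no reset: what is moved stays moved. The work goes in short steps, Python scripts to look and compute and a shell command to move; the robot and the scene stay as the last step left them, time stands still between calls to the robot, and variables do not carry over. Pictures are saved under pics/ and viewed, at most 10 in all, crops included, and the job is handed in when it is done.

```bash
mkdir -p pics
python3 - <<'E'
from bench import ctrl
import cv2,numpy as np
o=ctrl.get_obs();print(o['clock'],o['eef_pos'],np.round(o['orientation'],3).tolist())
for c in ['side','top']:
    im=ctrl.grab_frame(c);cv2.imwrite(f'pics/{c}0.png',im[:,:,::-1])
    for q in ['fixture','lever_pivot','lever_tip','strap_nose','pressure_pad','pipe_center','cutting_oil','tin','coupling']:
        r=ctrl.place_of(c,q)
        print(c,q,[(np.round(x['centre'],3).tolist(),round(x['score'],2)) for x in r[:2]])
E
```

```text
0.0 [ 0.198122   -0.51252958  0.2301285 ] [[0.933, 0.36, -0.001], [0.36, -0.933, 0.002], [0.0, -0.002, -1.0]]
side fixture [([0.558, -0.028, 0.002], 0.7), ([0.552, 0.015, 0.041], 0.51)]
side lever_pivot []
side lever_tip []
side strap_nose [([0.442, -0.07, 0.118], 0.53)]
side pressure_pad [([0.461, -0.071, 0.092], 0.53)]
side pipe_center []
side cutting_oil []
side tin []
side coupling [([0.57, -0.198, 0.002], 0.57)]
top fixture [([0.562, -0.031, 0.001], 0.78), ([0.56, -0.08, -0.007], 0.36)]
top lever_pivot [([0.558, -0.079, 0.144], 0.8)]
top lever_tip [([0.61, -0.089, 0.263], 0.66)]
top strap_nose [([0.441, -0.065, 0.113], 0.58), ([0.56, -0.034, -0.0], 0.4)]
top pressure_pad [([0.463, -0.069, 0.095], 0.7)]
top pipe_center [([0.553, 0.014, 0.065], 0.65)]
top cutting_oil [([0.645, 0.139, 0.0], 0.76)]
top tin [([0.376, 0.404, -0.003], 0.63)]
top coupling [([0.573, -0.196, -0.0], 0.7)]
```

View pics/side0.png

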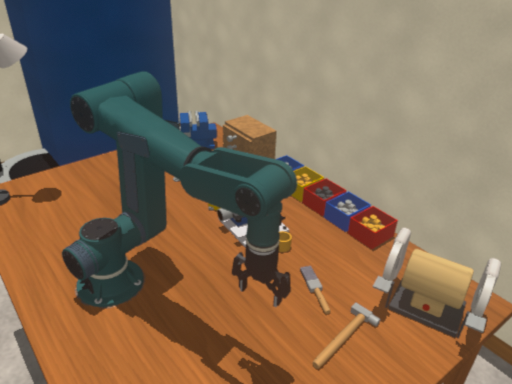

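View pics/top0.png

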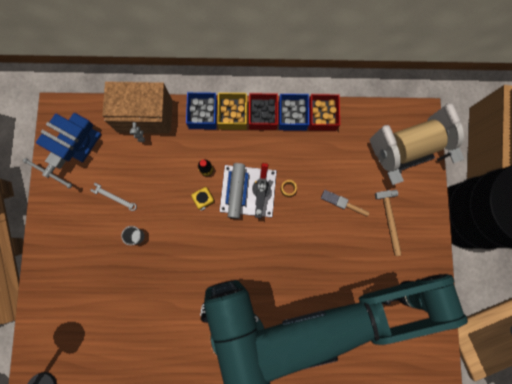

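The top view shows the pipe at column 236, the strap from its nose (260,213) to the red lever (265,166), and the coupling at (289,187). In the side view the arm hides the fixture. The fixture yaw is about 0.05 and swing about 0.15. I'm moving to the nose's -y side with the fingers shut.

```bash
python3 -m creep '[[[39,-29,0],0,-1],[[39,-29,0],0,-1],[[39,-29,0],0,-1],[[39,-29,0],0,-1],[[39,-29,0],0,-1]]' 20
python3 -m creep '[[[39,-29,0],0,-1],[[39,-29,0],0,-1],[[39,-29,0],0,-1],[[39,-29,0],0,-1],[[35,-25,0],0,-1]]'
python3 -m creep '[[[0,0,0],-0.18,-1],[[0,0,0],-0.18,-1],[[0,0,0],-0.18,-1],[[0,0,0],-0.18,-1],[[0,0,0],-0.18,-1]]'
python3 -m creep '[[[0,0,0],-0.18,-1],[[0,0,0],0,-1],[[0,0,0],0,-1],[[0,0,0],0,-1],[[0,0,0],0,-1]]'
cat > m.py <<'E'
from bench import ctrl
import cv2,numpy as np,sys
o=ctrl.get_obs();R=np.array(o['orientation']);p=np.array(o['eef_pos'])
print(o['clock'],p.round(4),R.round(3).tolist(),'q',np.round(o['qpos'],2),'F',np.round(o['wrist_force'],1))
n=sys.argv[1]
for c in ['side','top','wrist']:
    im=ctrl.grab_frame(c);cv2.imwrite(f'pics/{c}{n}.png',im[:,:,::-1])
    for q in ['lever_pivot','lever_tip','strap_nose','pressure_pad','pipe_center']:
        r=ctrl.place_of(c,q)
        print(c,q,[(np.round(x['centre'],3).tolist(),round(x['score'],2)) for x in r[:1]])
E
python3 m.py 1
```

```text
clock: 1.62
eef_pos: [0.3285, -0.3061, 0.2315]
orientation: [[0.933, 0.36, 0.001], [0.36, -0.933, -0.001], [0.0, 0.001, -1.0]]
wrist_force: [0.2, -0.3, 0.5]
gripper_width: 0.0004
grasp_force: 0.0
clock: 2.25
eef_pos: [0.4559, -0.1055, 0.2316]
orientation: [[0.933, 0.361, 0.001], [0.361, -0.933, -0.0], [0.001, 0.001, -1.0]]
wrist_force: [1.1, -1.0, -0.3]
gripper_width: -0.0
grasp_force: 0.0
clock: 2.88
eef_pos: [0.4552, -0.1071, 0.2314]
orientation: [[0.292, 0.957, 0.0], [0.957, -0.292, -0.0], [-0.0, 0.0, -1.0]]
wrist_force: [0.2, -0.4, 0.9]
gripper_width: -0.0
grasp_force: 0.0
clock: 3.5
eef_pos: [0.4552, -0.1071, 0.2313]
orientation: [[0.122, 0.992, 0.0], [0.992, -0.122, -0.0], [-0.0, 0.0, -1.0]]
wrist_force: [-0.6, -0.9, 1.3]
gripper_width: -0.0
grasp_force: 0.0
3.5 [ 0.4552 -0.1071  0.2313] [[0.122, 0.992, 0.0], [0.992, -0.122, -0.0], [-0.0, 0.0, -1.0]] q [-0.35 -0.1   1.55 -0.    1.68 -0.23] F [-0.6 -0.9  1.3]
side lever_pivot [([0.555, -0.086, 0.143], 0.62)]
side lever_tip [([0.524, 0.508, 0.0], 0.69)]
side strap_nose []
side pressure_pad [([0.464, -0.072, 0.088], 0.79)]
side pipe_center [([0.548, 0.013, 0.067], 0.95)]
top lever_pivot [([0.557, -0.083, 0.143], 0.74)]
top lever_tip [([0.375, 0.405, -0.002], 0.72)]
top strap_nose [([0.441, -0.069, 0.116], 0.63)]
top pressure_pad [([0.552, 0.017, 0.068], 0.72)]
top pipe_center [([0.555, 0.015, 0.066], 0.72)]
wrist lever_pivot [([0.556, -0.084, 0.149], 0.84)]
wrist lever_tip []
wrist strap_nose [([0.44, -0.068, 0.119], 0.91)]
wrist pressure_pad [([0.458, -0.074, 0.092], 0.75)]
wrist pipe_center [([0.556, 0.014, 0.066], 0.82)]
```

View pics/wrist1.png

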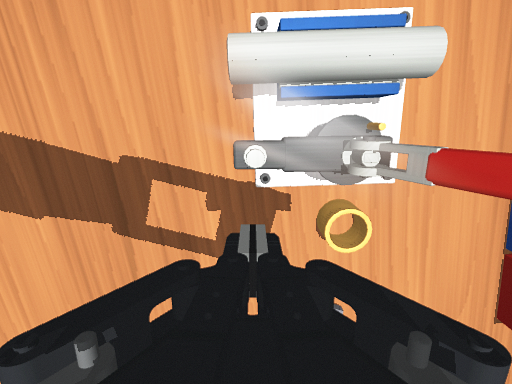

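```bash
python3 -m creep '[[[-4,0,26],0,-1],[[0,0,26],0,-1],[[0,0,26],0,-1],[[0,0,26],0,-1],[[0,0,24],0,-1]]'
```

```text
clock: 5.03
eef_pos: [0.4546, -0.1111, 0.1024]
orientation: [[0.122, 0.993, -0.0], [0.993, -0.122, -0.0], [-0.0, -0.0, -1.0]]
wrist_force: [-0.5, -0.5, -0.0]
gripper_width: 0.0002
grasp_force: 0.0
```

The wrist view shows the strap nose at (240,155), the collar at (345,150), the lever to the right and the coupling at (345,228). The fingers are on the nose's free side. Now approach and sweep.

```bash
python3 -m creep '[[[4,0,0],0,-1],[[4,0,0],0,-1],[[4,0,0],0,-1],[[4,0,0],0,-1],[[2,0,0],0,-1]]'
python3 -m creep '[[[7.8,-1.6,0],0.08,-1],[[7.8,-1.6,0],0.08,-1],[[7.8,-1.6,0],0.08,-1],[[7.8,-1.6,0],0.08,-1],[[7.8,-1.6,0],0.08,-1]]'
python3 m.py 2 | grep -v side
```

```text
clock: 5.65
eef_pos: [0.4574, -0.0937, 0.1043]
orientation: [[0.121, 0.993, 0.001], [0.993, -0.121, -0.002], [-0.002, 0.002, -1.0]]
wrist_force: [-0.8, -2.6, 1.6]
gripper_width: 0.0001
grasp_force: 1.3
clock: 6.28
eef_pos: [0.4606, -0.0544, 0.104]
orientation: [[0.501, 0.865, 0.001], [0.865, -0.501, -0.002], [-0.001, 0.002, -1.0]]
wrist_force: [-0.9, -2.9, 1.2]
gripper_width: -0.0
grasp_force: 1.3
6.275 [ 0.4606 -0.0544  0.104 ] [[0.501, 0.865, 0.001], [0.865, -0.501, -0.002], [-0.001, 0.002, -1.0]] q [-0.24 -0.04  1.76 -0.    1.42  0.29] F [-0.9 -2.9  1.2]
top lever_pivot [([0.556, -0.082, 0.145], 0.65)]
top lever_tip []
top strap_nose []
top pressure_pad []
top pipe_center [([0.552, 0.013, 0.068], 0.96)]
wrist lever_pivot [([0.551, -0.081, 0.146], 0.87)]
wrist lever_tip [([0.546, 0.013, 0.038], 0.18)]
wrist strap_nose [([0.457, -0.022, 0.119], 0.57)]
wrist pressure_pad [([0.471, -0.035, 0.093], 0.83)]
wrist pipe_center [([0.553, 0.014, 0.065], 0.6)]
```

```bash
python3 -m creep '[[[7.8,-1.6,0],0.08,-1],[[7.8,-1.6,0],0.08,-1],[[7.8,-1.6,0],0.08,-1],[[7.8,-1.6,0],0.08,-1],[[7.8,-1.6,0],0.08,-1]]'
python3 -m creep '[[[7.8,-1.6,0],0.08,-1],[[7.8,-1.6,0],0.08,-1],[[7.8,-1.6,0],0.08,-1],[[7.8,-1.6,0],0.08,-1],[[7.8,-1.6,0],0.08,-1]]'
python3 m.py 3 | grep -v side
```

```text
clock: 7.8
eef_pos: [0.4781, -0.0194, 0.1033]
orientation: [[0.799, 0.602, -0.001], [0.602, -0.799, -0.002], [-0.002, 0.001, -1.0]]
wrist_force: [-1.1, -2.6, -0.4]
gripper_width: -0.0001
grasp_force: 1.2
clock: 8.43
eef_pos: [0.5083, 0.006, 0.1032]
orientation: [[0.97, 0.244, -0.002], [0.244, -0.97, -0.001], [-0.002, 0.001, -1.0]]
wrist_force: [-2.2, -2.2, 1.4]
gripper_width: 0.0002
grasp_force: 1.2
8.425 [0.5083 0.006  0.1032] [[0.97, 0.244, -0.002], [0.244, -0.97, -0.001], [-0.002, 0.001, -1.0]] q [-0.1   0.06  1.66 -0.    1.43  1.23] F [-2.2 -2.2  1.4]
top lever_pivot [([0.556, -0.081, 0.143], 0.61)]
top lever_tip [([0.571, -0.136, 0.26], 0.65)]
top strap_nose [([0.514, -0.425, -0.001], 0.63)]
top pressure_pad []
top pipe_center []
wrist lever_pivot [([0.554, -0.084, 0.141], 0.68)]
wrist lever_tip []
wrist strap_nose [([0.526, 0.029, 0.119], 0.7)]
wrist pressure_pad [([0.532, 0.007, 0.093], 0.81)]
wrist pipe_center [([0.552, 0.013, 0.066], 0.63)]
```

View pics/wrist3.png

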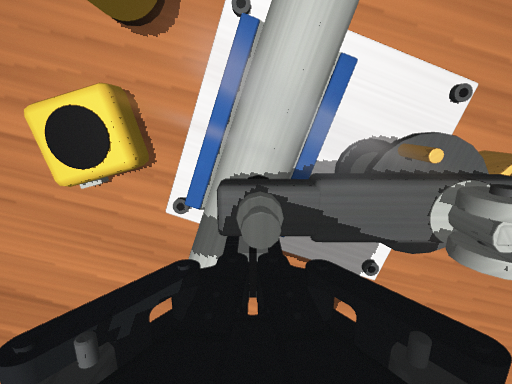

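Picture: the strap (nose 220,200) is nearly across the pipe, and the stop pin is ahead at (436,156). I'll continue gently until it meets the stop.

```bash
python3 -m creep '[[[4.9,-1.1,0],0.05,-1],[[4.9,-1.1,0],0.05,-1],[[3,-0.7,0],0.03,-1],[[3,-0.7,0],0.03,-1],[[2,-0.5,0],0.02,-1]]'
```

```text
clock: 9.95
eef_pos: [0.5255, 0.0136, 0.1033]
orientation: [[0.998, 0.068, -0.0], [0.068, -0.998, -0.0], [-0.0, 0.0, -1.0]]
wrist_force: [-1.1, -1.8, 0.5]
gripper_width: -0.0
grasp_force: 1.1
```

```bash
python3 -m creep '[[[2,-0.4,0],0.02,-1],[[2,-0.4,0],0.02,-1],[[1,-0.2,0],0.01,-1],[[1,-0.2,0],0.01,-1],[[0,0,0],0,-1]]'; python3 m.py 4 | grep -v side
```

```text
clock: 10.58
eef_pos: [0.5316, 0.0152, 0.1032]
orientation: [[1.0, 0.009, 0.0], [0.009, -1.0, 0.0], [0.0, -0.0, -1.0]]
wrist_force: [-1.0, -1.3, 0.4]
gripper_width: 0.0001
grasp_force: 0.9
10.575 [0.5316 0.0152 0.1032] [[1.0, 0.009, 0.0], [0.009, -1.0, 0.0], [0.0, -0.0, -1.0]] q [-0.08  0.11  1.61  0.    1.43  1.48] F [-1.  -1.3  0.4]
top lever_pivot [([0.555, -0.082, 0.14], 0.76)]
top lever_tip [([0.575, -0.192, -0.001], 0.7)]
top strap_nose []
top pressure_pad [([0.514, -0.422, -0.004], 0.71)]
top pipe_center [([0.552, 0.01, 0.065], 0.8)]
wrist lever_pivot [([0.552, -0.086, 0.147], 0.58)]
wrist lever_tip []
wrist strap_nose []
wrist pressure_pad [([0.556, 0.034, 0.119], 0.72)]
wrist pipe_center [([0.552, 0.011, 0.068], 0.7)]
```

Still no stop force (about 1-2 N); continue in small steps.

```bash
python3 -m creep '[[[2,-0.4,0],0.02,-1],[[1,-0.2,0],0.01,-1],[[1,-0.2,0],0.01,-1],[[1,-0.2,0],0.01,-1],[[0,0,0],0,-1]]'
```

```text
clock: 12.1
eef_pos: [0.5366, 0.0163, 0.1033]
orientation: [[0.999, -0.041, 0.0], [-0.041, -0.999, 0.0], [0.0, -0.0, -1.0]]
wrist_force: [-1.5, -0.2, -0.1]
gripper_width: 0.0002
grasp_force: 1.0
```

View pics/wrist4.png

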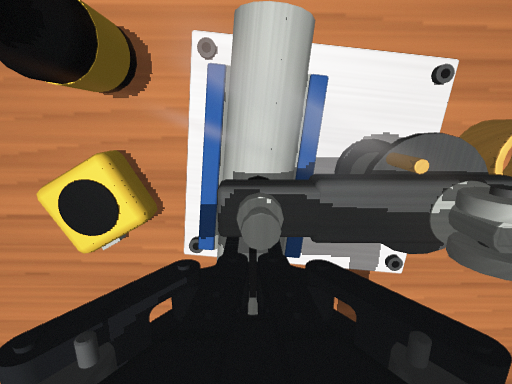

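The plate's top edge runs from (193,30) to (458,58), so the fixture yaw is about -5°. The pin at (422,166) is still just ahead of the strap edge; a bit more.

```bash
python3 -m creep '[[[2,-0.4,0],0.02,-1],[[1,-0.2,0],0.01,-1],[[1,-0.2,0],0.01,-1],[[1,-0.2,0],0.01,-1],[[0,0,0],0,-1]]'
python3 -m creep '[[[1,-0.2,0],0.01,-1],[[1,-0.2,0],0.01,-1],[[1,-0.2,0],0.01,-1],[[0,0,0],0,-1],[[0,0,0],0,-1]]'
```

```text
clock: 12.72
eef_pos: [0.541, 0.0171, 0.1033]
orientation: [[0.996, -0.091, -0.002], [-0.091, -0.996, 0.0], [-0.002, -0.0, -1.0]]
wrist_force: [-5.2, 2.2, 2.1]
gripper_width: 0.0004
grasp_force: 2.4
clock: 13.35
eef_pos: [0.5411, 0.0175, 0.1032]
orientation: [[0.993, -0.121, -0.009], [-0.121, -0.993, 0.0], [-0.009, 0.001, -1.0]]
wrist_force: [-13.4, 2.1, 6.6]
gripper_width: -0.0001
grasp_force: 6.6
```

The stop is reached (13 N, no motion). I'll back off, rise and look.

```bash
python3 -m creep '[[[-5,0,0],0,-1],[[-7,0,0],0,-1],[[0,0,-30],0.0,-1],[[0,0,-55],0,-1],[[0,0,-57],0,-1]]'
python3 m.py 5
python3 - <<'E'
import cv2,numpy as np
cv2.imwrite('pics/c5.png',np.hstack([cv2.imread('pics/wrist5.png')[:,:400],cv2.resize(cv2.imread('pics/top5.png')[140:240,190:310],(400,384))]))
E
```

```text
clock: 13.98
eef_pos: [0.5328, 0.0183, 0.2465]
orientation: [[0.993, -0.121, 0.001], [-0.121, -0.993, -0.001], [0.001, 0.0, -1.0]]
wrist_force: [0.7, 0.1, 0.2]
gripper_width: 0.0005
grasp_force: 0.0
13.975 [0.5328 0.0183 0.2465] [[0.993, -0.121, 0.001], [-0.121, -0.993, -0.001], [0.001, 0.0, -1.0]] q [-0.07  0.05  1.38 -0.    1.71  1.62] F [0.7 0.1 0.2]
side lever_pivot [([0.559, -0.082, 0.142], 0.82)]
side lever_tip [([0.55, -0.139, 0.261], 0.62)]
side strap_nose [([0.512, -0.425, 0.0], 0.74)]
side pressure_pad [([0.565, 0.015, 0.089], 0.48)]
side pipe_center [([0.551, 0.01, 0.067], 0.7)]
top lever_pivot [([0.556, -0.082, 0.147], 0.66)]
top lever_tip [([0.551, -0.138, 0.262], 0.46)]
top strap_nose []
top pressure_pad []
top pipe_center [([0.554, 0.012, 0.064], 0.86)]
wrist lever_pivot [([0.557, -0.085, 0.143], 0.82)]
wrist lever_tip [([0.648, 0.135, 0.002], 0.61)]
wrist strap_nose [([0.563, -0.032, 0.002], 0.68)]
wrist pressure_pad [([0.562, 0.01, 0.093], 0.68)]
wrist pipe_center [([0.554, 0.012, 0.067], 0.79)]
```

View pics/c5.png

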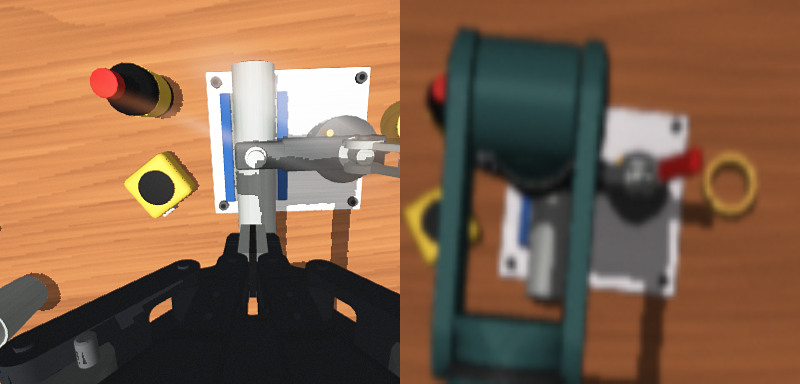

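The strap stands square across the pipe against the pin at (330,132), with the lever pointing to -y at about 26° from vertical. I'll go over the pivot on the nose side of the lever.

```bash
python3 -m creep '[[[9,20,0],0,-1],[[9,22,0],0,-1],[[9,22,0],0,-1],[[9,20,0],0,-1],[[0,18,0],0,-1]]'
python3 -m creep '[[[0,5,1],0,-1],[[0,5,1],0,-1],[[0,5,1],0,-1],[[0,5,1],0,-1],[[0,0,0],0,-1]]'
```

```text
clock: 15.5
eef_pos: [0.5563, -0.0881, 0.245]
orientation: [[0.993, -0.121, -0.0], [-0.121, -0.993, 0.0], [-0.0, 0.0, -1.0]]
wrist_force: [-0.6, -0.1, -0.2]
gripper_width: -0.0
grasp_force: 0.0
clock: 16.12
eef_pos: [0.5536, -0.107, 0.2412]
orientation: [[0.993, -0.121, -0.0], [-0.121, -0.993, -0.0], [-0.0, 0.0, -1.0]]
wrist_force: [0.3, 1.3, -0.2]
gripper_width: -0.0001
grasp_force: 0.0
```

```bash
python3 -m creep '[[[0,8.5,4],0,-1],[[0,7.8,4.8],0,-1],[[0,7.6,5.2],0,-1],[[0,7,6.3],0,-1],[[0,0,0],0,-1]]'
python3 m.py 6 | grep -E 'lever|^1'
```

```text
clock: 16.75
eef_pos: [0.5493, -0.1382, 0.2197]
orientation: [[0.993, -0.122, -0.002], [-0.122, -0.993, 0.0], [-0.002, 0.0, -1.0]]
wrist_force: [1.2, -0.4, 1.1]
gripper_width: -0.0
grasp_force: 0.0
16.75 [ 0.5493 -0.1382  0.2197] [[0.993, -0.122, -0.002], [-0.122, -0.993, 0.0], [-0.002, 0.0, -1.0]] q [-0.35  0.13  1.35 -0.    1.67  1.35] F [ 1.2 -0.4  1.1]
side lever_pivot [([0.557, -0.082, 0.141], 0.83)]
side lever_tip [([0.549, -0.175, 0.237], 0.41)]
top lever_pivot [([0.556, -0.08, 0.143], 0.74)]
top lever_tip []
wrist lever_pivot [([0.555, -0.084, 0.146], 0.74)]
wrist lever_tip [([0.551, -0.17, 0.238], 0.68)]
```

```bash
python3 -m creep '[[[0,6.6,6.9],0,-1],[[0,5.9,7.6],0,-1],[[0,5.4,8],0,-1],[[0,4.6,8.5],0,-1],[[0,0,0],0,-1]]'
python3 -m creep '[[[0,3.9,8.9],0,-1],[[0,3.2,9],0,-1],[[0,2,6],0,-1],[[0,1,4],0,-1],[[0,0,0],0,-1]]'
python3 m.py 7 | grep -E 'lever|^1'
```

```text
clock: 18.27
eef_pos: [0.5464, -0.1601, 0.1884]
orientation: [[0.993, -0.122, -0.003], [-0.122, -0.993, 0.001], [-0.003, -0.001, -1.0]]
wrist_force: [0.3, -0.1, 0.0]
gripper_width: 0.0002
grasp_force: 0.0
clock: 18.9
eef_pos: [0.5459, -0.1698, 0.1615]
orientation: [[0.993, -0.121, -0.001], [-0.121, -0.993, 0.0], [-0.001, 0.0, -1.0]]
wrist_force: [0.4, 0.3, 0.5]
gripper_width: -0.0
grasp_force: 0.2
18.9 [ 0.5459 -0.1698  0.1615] [[0.993, -0.121, -0.001], [-0.121, -0.993, 0.0], [-0.001, 0.0, -1.0]] q [-0.4   0.16  1.43 -0.    1.55  1.29] F [0.4 0.3 0.5]
side lever_pivot [([0.556, -0.082, 0.142], 0.75)]
side lever_tip [([0.545, -0.209, 0.154], 0.64)]
top lever_pivot [([0.557, -0.082, 0.144], 0.66)]
top lever_tip [([0.564, 0.012, 0.091], 0.47)]
wrist lever_pivot [([0.55, -0.085, 0.145], 0.8)]
wrist lever_tip [([0.546, -0.211, 0.161], 0.83)]
```

```bash
python3 -m creep '[[[0,0,2],0,-1],[[0,0,2],0,-1],[[0,0,1.5],0,-1],[[0,0,1],0,-1],[[0,0,0],0,-1]]'
```

```text
clock: 20.42
eef_pos: [0.5463, -0.1707, 0.1569]
orientation: [[0.993, -0.121, 0.002], [-0.121, -0.993, -0.002], [0.002, 0.002, -1.0]]
wrist_force: [-1.2, -1.4, 6.5]
gripper_width: 0.0005
grasp_force: 3.3
```

```bash
python3 -m creep '[[[0,0,1],0,-1],[[0,0,1],0,-1],[[0,0,1],0,-1],[[0,0,0],0,-1],[[0,0,0],0,-1]]'
```

```text
clock: 21.05
eef_pos: [0.5466, -0.1709, 0.1561]
orientation: [[0.993, -0.121, 0.003], [-0.121, -0.993, -0.003], [0.004, 0.003, -1.0]]
wrist_force: [-4.5, -0.9, 13.3]
gripper_width: 0.0003
grasp_force: 6.7
```

```bash
python3 -m creep '[[[0,0,1.5],0,-1],[[0,0,1.5],0,-1],[[0,0,0],0,-1],[[0,0,0],0,-1],[[0,0,0],0,-1]]'
python3 -m creep '[[[0,0,-5],0,-1],[[0,0,-15],0,-1],[[0,0,-30],0,-1],[[0,0,-40],0,-1],[[0,0,-40],0,-1]]'
python3 -m creep '[[[-30,0,-10],0,-1],[[-30,0,0],0,-1],[[-30,0,0],0,-1],[[0,0,0],0,-1],[[0,0,0],0,-1]]'
python3 m.py 8
python3 - <<'E'
import cv2,numpy as np
cv2.imwrite('pics/c8.png',np.hstack([cv2.resize(cv2.imread('pics/wrist8.png'),(400,300)),cv2.resize(cv2.imread('pics/side8.png')[140:290,170:370],(400,300))]))
E
```

```text
clock: 21.68
eef_pos: [0.5469, -0.171, 0.1555]
orientation: [[0.993, -0.121, 0.005], [-0.121, -0.993, -0.004], [0.006, 0.003, -1.0]]
wrist_force: [-6.4, 1.0, 20.8]
gripper_width: -0.0001
grasp_force: 10.1
clock: 22.3
eef_pos: [0.5458, -0.1695, 0.2799]
orientation: [[0.993, -0.121, -0.002], [-0.121, -0.993, 0.001], [-0.002, -0.001, -1.0]]
wrist_force: [0.5, -1.5, 0.1]
gripper_width: -0.0003
grasp_force: 0.0
clock: 22.92
eef_pos: [0.4571, -0.1589, 0.2893]
orientation: [[0.993, -0.121, 0.0], [-0.121, -0.993, 0.0], [0.0, -0.0, -1.0]]
wrist_force: [-0.6, 0.7, 0.5]
gripper_width: 0.0003
grasp_force: 0.0
22.925 [ 0.4571 -0.1589  0.2893] [[0.993, -0.121, 0.0], [-0.121, -0.993, 0.0], [0.0, -0.0, -1.0]] q [-0.45 -0.06  1.41  0.    1.8   1.24] F [-0.6  0.7  0.5]
side lever_pivot [([0.559, -0.083, 0.144], 0.88)]
side lever_tip [([0.543, -0.216, 0.152], 0.6)]
side strap_nose [([0.565, 0.034, 0.115], 0.59)]
side pressure_pad [([0.564, 0.011, 0.088], 0.79)]
side pipe_center [([0.55, 0.012, 0.065], 0.72)]
top lever_pivot [([0.559, -0.086, 0.142], 0.79)]
top lever_tip []
top strap_nose [([0.564, 0.038, 0.112], 0.58)]
top pressure_pad [([0.566, 0.013, 0.088], 0.79)]
top pipe_center [([0.553, 0.015, 0.071], 0.74)]
wrist lever_pivot [([0.556, -0.083, 0.145], 0.81)]
wrist lever_tip [([0.542, -0.208, 0.157], 0.57)]
wrist strap_nose [([0.563, 0.034, 0.113], 0.78)]
wrist pressure_pad [([0.562, 0.01, 0.088], 0.71)]
wrist pipe_center [([0.55, 0.013, 0.062], 0.91)]
```

View pics/c8.png

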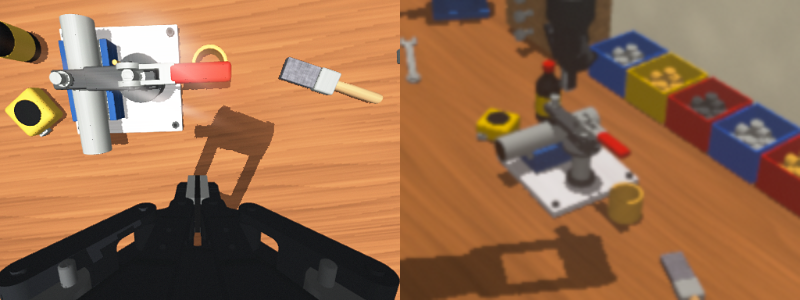

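The picture shows the lever level at (200,72), the strap across the pipe and sunk by about 4 mm, the pipe and bystanders in place, and the robot clear.

```bash
python3 -c "from bench import ctrl; print(ctrl.hand_in())"
```

```text
the job is handed in; nothing more can be done
None
```

The strap stands across the pipe against its stop and the cam lever is fully down. The pipe and the other things on the bench look to be where they were, and the job was handed in at about 23 s of the 51 s. The hand-in returned no verdict, and I could not measure the pad's force on the pipe directly.

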